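Open the sprung jaw of the drilling jig to the mark and hold it

TASK

The sprung jaw of the drilling jig is locked shut. Turn the clamp knob anticlockwise by its grip bar, all the way to its stop, to free the slide, then pull the slide out by its bow handle until its pointer is level with the pointer of the marker clip on the scale, and finish holding it there against the spring: do not let go. Leave the three loose parts lying beside the jig where they are.

Things in the scene. Friction and masses are not known exactly. Their poses are not given: they have to be found in the camera images.
- jig: Drilling jig screwed to the bench: plywood base 360 mm long, 210 mm wide, 12 mm thick, lying on the bench with a fence block (to 62 mm high) at its far end. Origin: on the bench top, under the middle of the slide's handle when the slide is home. Its x axis runs along the slide towards the fence (roughly away from the robot, turned by up to 0.35 rad either way), y to the left, z up; the slide is pulled out along -x. Base spans x -140 to 220 mm, y -115 to 95 mm.
- jaw_slide (a joint): How far the slide is pulled out, m: 0 home (jaw at the fence), at most 0.115. A spring draws it home: about 5 N at home, plus 50 N per metre pulled. While the clamp knob is locked, a pin standing on the slide bears on the knob's sector plate and the slide moves no more than about 3 mm.
- handle_grip (a point): Middle of the bow handle's top bar, on the axis of the bar: round dark steel bar, 15 mm diameter, 66 mm long, lying along the jig's y axis, 78 mm above the bench; 2 legs of 15 mm diameter, 26 mm either side of the middle; free space beneath down to the slide's top at 27 mm. It moves with the slide.
- pointer (a point): Tip of the slide's pointer, an 8 mm wide flat dark steel tongue that sticks out from the slide to the jig's -y side, level with the handle bar; the point lies on top of the tongue's end, on its centre line, 57 mm to the -y side of the handle's middle and 27 mm above the bench.
- mark (a point): Tip of the marker clip's pointer, an 8 mm wide dark steel tongue pointing to the jig's +y, facing the slide's pointer (2 mm gap between the tips when level), 27 mm above the bench. The clip is a fixed aluminium block 20 x 34 x 14 mm with a small screw on top, on the steel scale at the jig's -y side; it is somewhere 50 to 95 mm out (-x) from the slide's pointer at home. Axes as the jig's: level means the same jig x.
- clamp_knob (a joint): Angle of the clamp knob, rad, growing anticlockwise seen from above: starts between 0 and 0.2 (locked), the slide is free from 1.15 on, stop at 1.4. It stays where it is left; turning takes about 0.06 N m.
- knob_grip (a point): Centre of the clamp knob's grip bar, on the knob's vertical axis, 69 mm above the bench, at 90 mm, 57 mm (x, y) in the jig's frame. Black bar 14 mm wide, 52 mm long, 36 mm high (51 to 87 mm above the bench); its length lies along the jig's y axis when the knob reads 0 and turns with it. Beneath it is a dark steel sector plate of 45 mm radius, top at 42 mm above the bench. Body x, y axes turn with the knob (x across the bar).
- offcut: Loose bystander: offcut of aluminium box section 75 x 36 x 36 mm. Origin under its centre.
- caster: Loose bystander: small caster wheel standing on its 44 x 44 mm plate, 54 mm high. Origin under its centre.
- gusset: Loose bystander: flat aluminium gusset plate about 105 x 55 x 5 mm, one end pointed. Origin under the middle of its square part.

How it is judged:
By the outcome, as a careful person would: the job done as asked, in the order asked, and still so for the second after the job is handed in, while the arm keeps its last pose, push and grip.
It also fails if it takes over 48 s, if anything falls off the work surface, if the arm or the gripper's body presses on something with over 40 N, if the wrist force passes 120 N, or if a joint passes its speed limit or range.

ROBOT

A 7-joint arm with a two-finger parallel gripper is mounted at the origin on the work surface. World frame = base frame: x ahead of the robot, y to its left, z up, the work surface at z = 0. Lengths are in mm, angles in degrees, forces in N, time in s.
With the tool pointing down it reaches from about 400 to 850 mm from the base axis. Payload 4.5 kg.
Tool frame: the origin (TCP) lies on the centre line of the jaws, within the pads' length; the fingertips stand 25 mm ahead of it and the grasp point (between the pads) lies 6 mm ahead of it (bot.tip_extent is the x of the fingertips in the tool frame, in mm); x points along the fingers, y is the direction in which the jaws open and shut, and the axes are right-handed (so a half turn about x gives the same grasp; the last joint's range is limited). The gripper opens to 88 mm and grips with 3 to 60 N. Pads are 18 mm wide; open, the fingers measure 123 mm over their backs; the gripper's body (75 mm by 187 mm) begins 45 mm behind the grasp point.
Start: joints at [1.937, 39.483, -11.15, 89.685, 9.013, 51.709, -12.324], TCP at [625.021, 0.025, 263.743] pointing down, gripper open.
Joint ranges: [-172.22, 172.22], [-26.19, 119.32], [-84.43, 86.54], [7.71, 146.69], [-57.33, 237.33], [2.42, 119.75], [-152.13, 152.13]. Speed limits (degrees/s): [147.25, 147.25, 180, 180, 180, 180, 180].

INTERFACE

Orientations are given as a 3x3 rotation matrix whose columns are the frame's x, y, z axes.
In Python, from rig import bot, imaging gives the robot as it stands.
- The arm moves only by the tool carry_out, never from a script. Its argument "increments" is a list of rows, each an object of numbers: "gripper": the finger opening in mm, from 0 to 88.1; "tx", "ty", "tz": the shift along the tool's x, y, z in units of 40 mm (1.0 is 40 mm); "spin": the turn about the tool's x in units of 8 degrees (1.0 is 8 degrees). A call has 1 to 12 rows; each row is the pose to reach, as a shift and turn from the pose commanded when the call began, along the tool's axes at that moment; what a row does not reach only later rows make up. A row lasts 1/10 s, in which the tool goes at most 50 mm and 8.59 degrees, less where a joint would pass 70% of its speed; a pose out of reach is approached as far as the arm can. A call with a gripper value outside its range is refused whole. The fingers move at their own pace and stop on an object; "force" is the grip in N (left out, the last holds). Time passes only in rows, so rows that repeat a pose let the fingers close. It gives the time, the measured TCP pose, the force and the opening at its end, in the units of the state.
- bot.get_obs(): the state, without advancing time (a new reading comes with each control period).
- imaging.get_image(name): name is "scene" or "side" or "wrist"; returns a dict with "img" (400x640x3 uint8, blue, green, red), "z_map" (400x640 float32, mm along the optical axis (not along the pixel's ray), 0 where there is no reading), "intrinsics" (3x3 intrinsics, pixels), "rvec" (rotation vector, rad) and "tvec" (3), from world to camera coordinates, as OpenCV has them. Camera axes: x right, y down, z forward; pixel columns grow to the right and rows downward; lengths in mm; the calibration is good to about 2 mm. A picture is of the moment at which its call begins.
- bot.job_done(): hands the job in, once; it reports no verdict.
The state is a dict: "time": time; "joints": joint angles; "dq": joint speeds; "joint_efforts": joint torques, N m; "tcp_pos": TCP position; "orientation": TCP orientation; "ft_force": force on the tool from outside, world axes, zero at the start; "wrist_torque": the same for the moment, N m; "opening": finger opening in mm.
Only numpy, scipy, OpenCV 4.12 (cv2) and the standard library are available. Lean on these libraries where they do the work, as an engineer would, in place of code of your own. Each camera call takes 0.05 s, during which the arm holds its last target. There are 200 camera calls.

## Working session

There is one attempt and no reset: what is moved stays moved. The work goes in short steps, Python scripts to look and compute and a tool call to move; the robot and the scene stay as the last step left them, time stands still between calls to the robot, and variables do not carry over. Pictures are saved under pics/ and viewed, about 8 in all and at most 12, crops included, and the job is handed in when it is done.

Besides the shell and the picture viewer there is one more tool, called after ">>>" as a command line: name --argument value ..., lists and objects as JSON in quotes. carry_out: Moves the arm, as the interface text tells. Its arguments: {"type":"object","properties":{"increments":{"type":"array","items":{"type":"object","properties":{"gripper":{"type":"number"},"tx":{"type":"number"},"ty":{"type":"number"},"tz":{"type":"number"},"spin":{"type":"number"}}}},"force":{"type":"number"}},"required":["increments"]}

```bash
ls; mkdir -p pics; cat > h.py <<'E'
import numpy as np, cv2
from rig import bot, imaging
np.set_printoptions(precision=2, suppress=True)
def cam(n):
    d=imaging.get_image(n); d['R']=cv2.Rodrigues(np.array(d['rvec'],float))[0]; d['t']=np.array(d['tvec'],float).ravel(); d['K']=np.array(d['intrinsics'],float); return d
def ray(d,u,v):
    r=d['R'].T@np.linalg.inv(d['K'])@np.array([u,v,1.]); return -d['R'].T@d['t'], r
def onz(d,u,v,z):
    c,r=ray(d,u,v); return c+r*(z-c[2])/r[2]
def depth(d,u,v):
    c,r=ray(d,u,v); return c+r*d['z_map'][int(v),int(u)]
def cloud(d):
    v,u=np.mgrid[:400,:640]; p=np.stack([u,v,np.ones_like(u)],-1)@np.linalg.inv(d['K']).T*d['z_map'][...,None]
    return (p-d['t'])@d['R']
def proj(d,p):
    q=d['K']@(d['R']@np.array(p,float)+d['t']); return q[:2]/q[2]
E
python3 - <<'E'
from h import *
a=cam('scene');b=cam('side');w=cam('wrist')
cv2.imwrite('pics/a.png',a['img']);cv2.imwrite('pics/b.png',b['img']);cv2.imwrite('pics/w.png',w['img'])
for d in(a,b,w): print(-d['R'].T@d['t'], d['R'][2])
print(bot.get_obs())
E
```

```text
pics
[1118.46  646.32 1060.38] [-0.41 -0.48 -0.78]
[ 364.7  -410.52  642.87] [ 0.35  0.59 -0.73]
[624.61  71.86 383.76] [-0.   -0.28 -0.96]
{'time': 0.15, 'joints': array([  1.94,  39.52, -11.15,  89.73,   9.01,  51.71, -12.32]), 'dq': array([-0.03, -0.1 ,  0.  , -0.2 , -0.04,  0.02,  0.02]), 'joint_efforts': array([ -0.  , -52.79,  -1.27, -15.36,  -0.05,   0.  ,   0.  ]), 'tcp_pos': array([624.56,  -0.03, 263.11]), 'orientation': array([[-0.,  1.,  0.],
       [-0.,  0., -1.],
       [-1., -0.,  0.]]), 'ft_force': array([ 0.75, -0.34, -0.4 ]), 'wrist_torque': array([0.03, 0.  , 0.02]), 'opening': 87.9488796406176}
```

View pics/a.png

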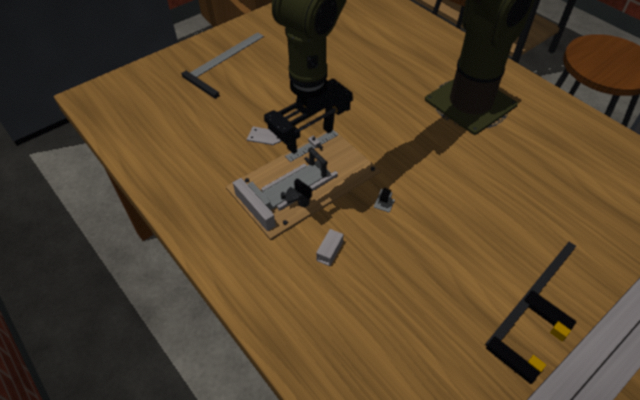

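View pics/w.png

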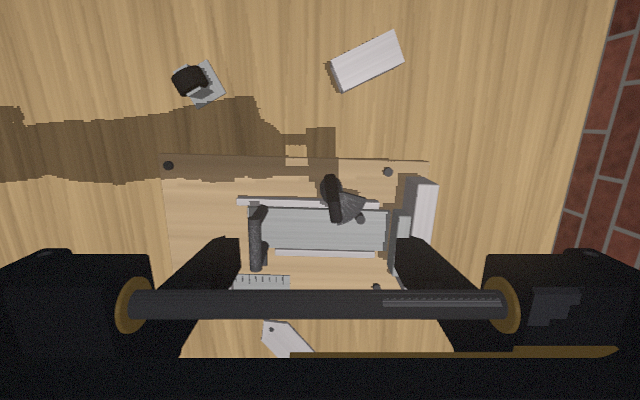

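The wrist view shows the handle bar at about (257,238), the knob's grip at (332,198), the fence at (420,225) and screws at (168,165) and (388,171). In the scene view, the jig's long axis runs roughly along world x.

```bash
python3 - <<'E'
import cv2
b=cv2.imread('pics/b.png'); cv2.imwrite('pics/b2.png',cv2.resize(b,(800,500),interpolation=cv2.INTER_CUBIC))
E
```

```text
(no output)
```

View pics/b2.png

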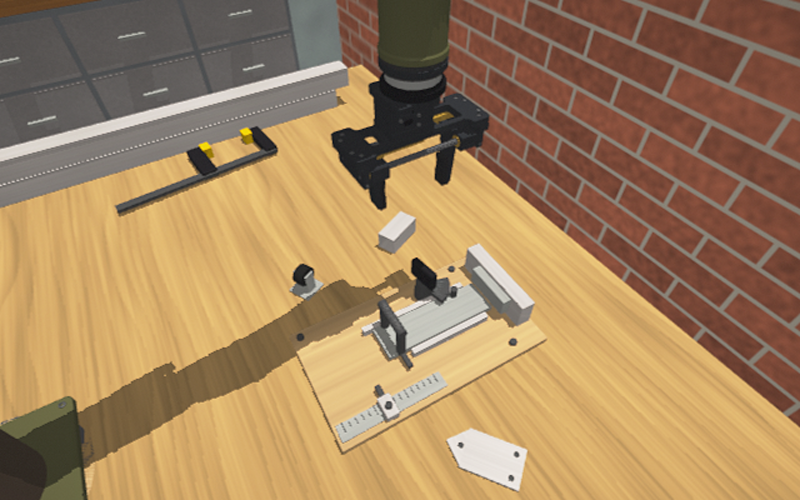

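The side view is unobstructed. It shows the handle bar from (383,308) to (404,346), the slide's pointer at (407,362), the clip's tongue at (379,390), the knob at (424,272) and base screws at (300,337), (451,269) and (513,342), all at 1.25x scale.

```bash
python3 - <<'E'
from h import *
b=cam('side');w=cam('wrist')
for n,(u,v) in dict(scrA=(300,337),scrC=(451,269),scrB=(513,342),ptr=(407,362),mk=(378,388),bar1=(384,308),bar2=(404,342),knob=(424,268),baseBL=(343,452),baseTL=(298,352),baseBR=(546,339),fence1=(480,247),fence2=(531,303)).items():
    print(n,depth(b,u/1.25,v/1.25))
P=cloud(b)
m=(P[...,2]>45)&(P[...,2]<110)&(P[...,0]<900)&(P[...,0]>350)&(abs(P[...,1])<250)
n,l,s,c=cv2.connectedComponentsWithStats(m.astype(np.uint8))
for i in range(1,n):
    if s[i,4]<20: continue
    q=P[l==i]; top=q[q[:,2]>q[:,2].max()-5]
    print(s[i],q.min(0),q.max(0),'top',top.mean(0),cv2.minAreaRect(top[:,:2].astype(np.float32)))
P=cloud(w)
m=(P[...,2]>47)&(P[...,2]<110)&(P[...,0]<900)&(P[...,0]>350)&(abs(P[...,1])<250)
n,l,s,c=cv2.connectedComponentsWithStats(m.astype(np.uint8))
print('wrist')
for i in range(1,n):
    if s[i,4]<20: continue
    q=P[l==i]; top=q[q[:,2]>q[:,2].max()-5]
    print(s[i],q.min(0),q.max(0),'top',top.mean(0),cv2.minAreaRect(top[:,:2].astype(np.float32)))
E
```

```text
scrA [427.57  11.02  17.64]
scrC [716.67   3.47  15.48]
scrB [ 711.71 -171.51   16.05]
ptr [ 547.8  -118.68   24.95]
mk [ 489.58 -133.58   27.5 ]
bar1 [548.22 -51.9   83.53]
bar2 [ 551.03 -104.76   59.27]
knob [639.71 -20.98  89.23]
baseBL [ 408.38 -180.61    8.15]
baseTL [415.02  -7.9   10.25]
baseBR [ 762.05 -193.27   12.66]
fence1 [764.54 -10.97  60.02]
fence2 [ 756.38 -149.89   62.47]
[ 374  195   54   58 1284] [ 719.95 -152.91   45.19] [767.7   -2.64  65.48] top [750.7  -82.65  62.34] ((744.5122680664062, -76.83633422851562), (149.82571411132812, 42.552127838134766), 87.315673828125)
[329 206  21  27 371] [629.55 -43.53  45.02] [652.1    7.75  91.26] top [641.73 -17.73  87.51] ((641.6060180664062, -17.195104598999023), (12.935057640075684, 49.64862060546875), 7.260796070098877)
[235 211  16  13 127] [463.76  95.41  45.02] [495.2  125.25  56.48] top [479.19 110.25  53.49] ((478.1950988769531, 111.86869049072266), (20.61175537109375, 20.858247756958008), 31.297405242919922)
[302 240  25  39 375] [ 542.34 -105.57   45.3 ] [558.18 -37.6   88.65] top [550.3  -72.67  85.43] ((550.6149
[... 392 characters left out ...]
2034301757812, -14.043733596801758), (13.693235397338867, 50.89702224731445), 9.284322738647461)
[ 390  181   49   96 1908] [ 720.95 -123.35   47.  ] [766.78   0.6   64.06] top [751.22 -35.87  61.58] ((744.02734375, -61.3936653137207), (123.76214599609375, 42.94933319091797), 88.07847595214844)
[248 209  19  63 850] [ 543.02 -101.84   47.05] [559.24 -35.13  87.32] top [551.23 -67.48  84.42] ((551.100830078125, -68.65974426269531), (66.15377807617188, 13.016589164733887), 88.12088012695312)
[401 281   6   9  30] [ 737.13 -147.09   47.69] [ 740.7  -136.21   63.19] top [ 738.83 -139.57   60.72] ((739.15283203125, -139.53594970703125), (3.1148362159729004, 4.926601409912109), 1.7544411420822144)
```

The two views agree. The jig is at a yaw of about -2°, the handle bar at (551,-70) with its top at 85-86, the knob at (642,-15.5) with its top at 87, and the knob bar reads about 10°. I'm going above the knob first.

>>> carry_out --increments '[{"gripper":50,"tx":0.4,"ty":0.1,"tz":0.1,"spin":-0.3},{"gripper":50,"tx":0.9,"ty":0.2,"tz":0.2,"spin":-0.6},{"gripper":50,"tx":1.4,"ty":0.3,"tz":0.3,"spin":-0.8},{"gripper":50,"tx":1.9,"ty":0.43,"tz":0.39,"spin":-1.06},{"gripper":50,"tx":2.4,"ty":0.43,"tz":0.39,"spin":-1.06},{"gripper":50,"tx":2.8,"ty":0.43,"tz":0.39,"spin":-1.06},{"gripper":50,"tx":2.8,"ty":0.43,"tz":0.39,"spin":-1.06},{"gripper":50,"tx":2.8,"ty":0.43,"tz":0.39,"spin":-1.06}]'

```text
time: 1.05
tcp_pos: [642.3, -15.5, 151.8]
orientation: [[-0.0, 0.989, 0.148], [0.0, 0.148, -0.989], [-1.0, -0.0, -0.0]]
ft_force: [0.1, -0.2, -0.1]
opening: 49.8
```

```bash
python3 - <<'E'
from h import *
w=cam('wrist'); b=cam('side'); cv2.imwrite('pics/w2.png',w['img'])
P=cloud(w)
for lo,hi,n in((75,95,'top'),):
    m=(P[...,2]>lo)&(P[...,2]<hi)&(abs(P[...,0]-640)<130)
    k,l,s,c=cv2.connectedComponentsWithStats(m.astype(np.uint8))
    for i in range(1,k):
        if s[i,4]>60:
            q=P[l==i]; q=q[q[:,2]>q[:,2].max()-5]; print(s[i],q.mean(0),q.min(0),q.max(0),cv2.minAreaRect(q[:,:2].astype(np.float32)))
E
```

```text
[ 307  185   21   72 1343] [641.85 -12.83  86.29] [632.   -39.46  83.78] [651.86  11.84  88.77] ((642.0792236328125, -13.985599517822266), (13.811201095581055, 51.43925094604492), 9.147753715515137)
[180 228  24  26 544] [552.18 -43.04  84.18] [545.12 -52.72  81.75] [558.37 -35.27  86.75] ((551.7542114257812, -43.9739990234375), (13.234106063842773, 17.439706802368164), 0.20684990286827087)
```

View pics/w2.png

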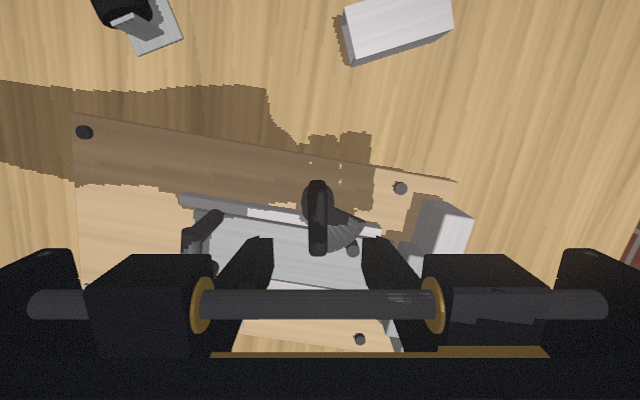

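The knob bar at (318,218) stands square and centred between the fingers at (250,265) and (380,265). I'm descending and gripping.

>>> carry_out --increments '[{"gripper":50,"tx":0.5},{"gripper":50,"tx":1.0},{"gripper":50,"tx":1.5},{"gripper":50,"tx":1.84},{"gripper":50,"tx":1.84},{"gripper":8,"tx":1.84},{"gripper":8,"tx":1.84},{"gripper":8,"tx":1.84},{"gripper":8,"tx":1.84},{"gripper":8,"tx":1.84},{"gripper":8,"tx":1.84}]' --force 20

```text
invalid input
```

>>> carry_out --increments '[{"gripper":50,"tx":0.5,"ty":0,"tz":0,"spin":0},{"gripper":50,"tx":1.0,"ty":0,"tz":0,"spin":0},{"gripper":50,"tx":1.5,"ty":0,"tz":0,"spin":0},{"gripper":50,"tx":1.84,"ty":0,"tz":0,"spin":0},{"gripper":50,"tx":1.84,"ty":0,"tz":0,"spin":0},{"gripper":8,"tx":1.84,"ty":0,"tz":0,"spin":0},{"gripper":8,"tx":1.84,"ty":0,"tz":0,"spin":0},{"gripper":8,"tx":1.84,"ty":0,"tz":0,"spin":0},{"gripper":8,"tx":1.84,"ty":0,"tz":0,"spin":0},{"gripper":8,"tx":1.84,"ty":0,"tz":0,"spin":0}]' --force 20

```text
time: 2.15
tcp_pos: [642.3, -15.6, 78.7]
orientation: [[0.0, 0.989, 0.147], [-0.0, 0.147, -0.989], [-1.0, 0.0, 0.0]]
ft_force: [-0.9, -0.1, 2.9]
opening: 14.0
```

>>> carry_out --increments '[{"gripper":8,"tx":0,"ty":0,"tz":0,"spin":-0.7},{"gripper":8,"tx":0,"ty":0,"tz":0,"spin":-1.4},{"gripper":8,"tx":0,"ty":0,"tz":0,"spin":-2.1},{"gripper":8,"tx":0,"ty":0,"tz":0,"spin":-2.8},{"gripper":8,"tx":0,"ty":0,"tz":0,"spin":-3.5},{"gripper":8,"tx":0,"ty":0,"tz":0,"spin":-4.2},{"gripper":8,"tx":0,"ty":0,"tz":0,"spin":-4.9},{"gripper":8,"tx":0,"ty":0,"tz":0,"spin":-5.6},{"gripper":8,"tx":0,"ty":0,"tz":0,"spin":-6.3},{"gripper":8,"tx":0,"ty":0,"tz":0,"spin":-7.0},{"gripper":8,"tx":0,"ty":0,"tz":0,"spin":-7.5},{"gripper":8,"tx":0,"ty":0,"tz":0,"spin":-7.5}]'

```text
time: 3.35
tcp_pos: [643.5, -14.6, 78.7]
orientation: [[0.003, 0.366, 0.93], [0.002, 0.93, -0.366], [-1.0, 0.003, 0.002]]
ft_force: [1.7, 2.4, 0.8]
opening: 13.9
```

```bash
python3 -c "
from h import *
o=bot.get_obs();print(o['ft_force'],o['wrist_torque'],o['joints'],o['orientation'])"
```

```text
[1.7  2.42 0.78] [ 0.41 -0.54  0.04] [ 10.82  56.53 -25.62  92.76  35.    38.73  35.93] [[ 0.    0.37  0.93]
 [ 0.    0.93 -0.37]
 [-1.    0.    0.  ]]
```

>>> carry_out --increments '[{"gripper":8,"tx":0,"ty":0,"tz":0,"spin":-0.3},{"gripper":8,"tx":0,"ty":0,"tz":0,"spin":-0.6},{"gripper":8,"tx":0,"ty":0,"tz":0,"spin":-0.9},{"gripper":8,"tx":0,"ty":0,"tz":0,"spin":-1.2},{"gripper":8,"tx":0,"ty":0,"tz":0,"spin":-1.4},{"gripper":8,"tx":0,"ty":0,"tz":0,"spin":-1.4}]'

```text
time: 3.95
tcp_pos: [643.5, -14.4, 78.7]
orientation: [[0.003, 0.181, 0.984], [0.002, 0.984, -0.181], [-1.0, 0.003, 0.002]]
ft_force: [3.5, 4.2, 0.7]
opening: 13.8
```

```bash
python3 -c "
from h import *
o=bot.get_obs();print(o['ft_force'],o['wrist_torque'],o['orientation'])"
```

```text
[3.48 4.19 0.66] [ 0.77 -0.87 -0.47] [[ 0.    0.18  0.98]
 [ 0.    0.98 -0.18]
 [-1.    0.    0.  ]]
```

>>> carry_out --increments '[{"gripper":8,"tx":0,"ty":0,"tz":0,"spin":-0.15},{"gripper":8,"tx":0,"ty":0,"tz":0,"spin":-0.3},{"gripper":8,"tx":0,"ty":0,"tz":0,"spin":-0.3}]'

```text
time: 4.25
tcp_pos: [643.5, -14.4, 78.7]
orientation: [[0.003, 0.14, 0.99], [0.002, 0.99, -0.14], [-1.0, 0.003, 0.003]]
ft_force: [3.5, 3.3, 0.1]
opening: 14.5
```

```bash
python3 -c "
from h import *
o=bot.get_obs();print(o['ft_force'],o['wrist_torque'],o['orientation'])"
```

```text
[3.52 3.32 0.05] [ 0.84 -0.88 -0.46] [[ 0.    0.14  0.99]
 [ 0.    0.99 -0.14]
 [-1.    0.    0.  ]]
```

The moment about z levelled off at -0.46 N m and the opening grew by 0.7 mm, so the knob is at its stop. I'm releasing, lifting and checking.

>>> carry_out --increments '[{"gripper":45,"tx":0,"ty":0,"tz":0,"spin":-0.2},{"gripper":45,"tx":0,"ty":0,"tz":0,"spin":-0.2},{"gripper":45,"tx":0,"ty":0,"tz":0,"spin":-0.2},{"gripper":45,"tx":0,"ty":0,"tz":0,"spin":-0.2},{"gripper":45,"tx":-0.5,"ty":0,"tz":0,"spin":0},{"gripper":45,"tx":-1.0,"ty":0,"tz":0,"spin":0},{"gripper":45,"tx":-1.6,"ty":0,"tz":0,"spin":0},{"gripper":45,"tx":-2.2,"ty":0,"tz":0,"spin":0},{"gripper":45,"tx":-2.2,"ty":0,"tz":0,"spin":0}]'

```text
time: 5.15
tcp_pos: [644.5, -14.9, 171.0]
orientation: [[0.007, 0.139, 0.99], [0.001, 0.99, -0.139], [-1.0, 0.002, 0.007]]
ft_force: [0.5, 0.8, -0.0]
opening: 44.8
```

```bash
python3 - <<'E'
from h import *
b=cam('side')
P=cloud(b)
m=(P[...,2]>75)&(P[...,2]<95)&(abs(P[...,0]-640)<130)&(abs(P[...,1]+60)<90)
k,l,s,c=cv2.connectedComponentsWithStats(m.astype(np.uint8))
for i in range(1,k):
    if s[i,4]>30:
        q=P[l==i]; q=q[q[:,2]>q[:,2].max()-5]; print(s[i],q.mean(0),cv2.minAreaRect(q[:,:2].astype(np.float32)))
cv2.imwrite('pics/b3.png',cv2.resize(b['img'][180:380,220:460],(720,600),interpolation=cv2.INTER_CUBIC))
print(bot.get_obs()['tcp_pos'],bot.get_obs()['joints'])
E
```

```text
[327 209  25  14 208] [641.   -17.68  86.98] ((642.1846923828125, -17.475181579589844), (15.187036514282227, 49.59372329711914), 80.65068054199219)
[302 240  25  31 268] [550.23 -72.83  85.29] ((550.2918701171875, -70.92071533203125), (67.52565002441406, 12.636873245239258), 88.70112609863281)
[643.43 -15.36 168.96] [ 14.59  50.41 -33.12  90.55  33.87  49.12  50.44]
```

View pics/b3.png

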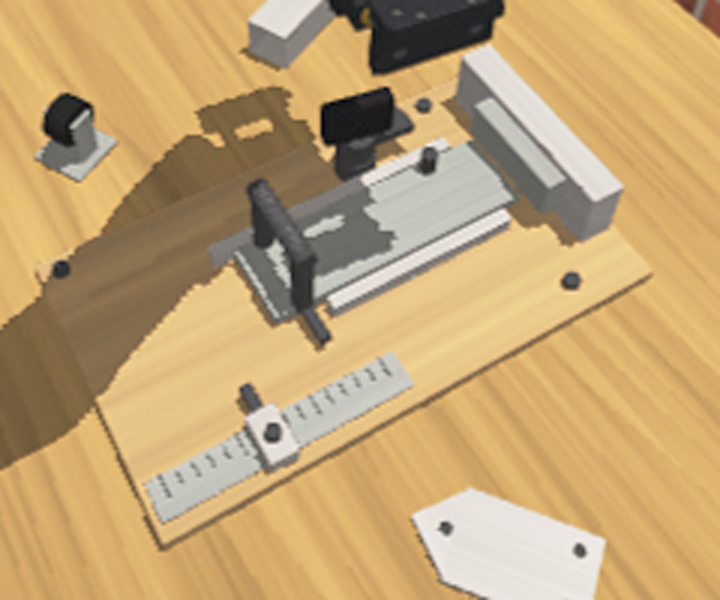

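The knob bar now lies along the slide at about 80° and the sector plate is clear of the pin. The slide's pointer tip is at crop (323,343) and the clip's tip at (247,388). I'm going over the handle next.

>>> carry_out --increments '[{"gripper":45,"tx":0,"ty":-0.15,"tz":-0.2,"spin":0.9},{"gripper":45,"tx":0,"ty":-0.3,"tz":-0.4,"spin":1.8},{"gripper":45,"tx":0,"ty":-0.45,"tz":-0.6,"spin":2.7},{"gripper":45,"tx":0,"ty":-0.6,"tz":-0.8,"spin":3.6},{"gripper":45,"tx":0,"ty":-0.75,"tz":-1.0,"spin":4.5},{"gripper":45,"tx":0,"ty":-0.9,"tz":-1.2,"spin":5.4},{"gripper":45,"tx":0,"ty":-1.05,"tz":-1.4,"spin":6.3},{"gripper":45,"tx":0.1,"ty":-1.2,"tz":-1.6,"spin":7.2},{"gripper":45,"tx":0.2,"ty":-1.35,"tz":-1.8,"spin":8.1},{"gripper":45,"tx":0.3,"ty":-1.5,"tz":-1.95,"spin":9.0},{"gripper":45,"tx":0.4,"ty":-1.66,"tz":-2.06,"spin":9.8},{"gripper":45,"tx":0.5,"ty":-1.66,"tz":-2.06,"spin":10.5}]'

```text
time: 6.4
tcp_pos: [549.8, -71.2, 145.5]
orientation: [[-0.003, 0.999, -0.04], [-0.001, -0.04, -0.999], [-1.0, -0.003, 0.001]]
ft_force: [0.9, -0.2, -0.0]
opening: 44.9
```

```bash
python3 - <<'E'
from h import *
b=cam('side'); w=cam('wrist')
p=onz(b,220+323/3,180+343/3,27); m=onz(b,220+247/3,180+388/3,27)
y=np.radians(-2);ex=np.array([np.cos(y),np.sin(y),0]);ey=np.array([-ex[1],ex[0],0])
print(p,m,(p-m)@ex,(p-m)@ey)
P=cloud(w)
q=P[(P[...,2]>77)&(P[...,2]<92)&(abs(P[...,0]-550)<30)&(abs(P[...,1]+70)<50)]
print(len(q), q.mean(0) if len(q) else 0, q.min(0), q.max(0))
o=bot.get_obs();print(o['tcp_pos'],o['orientation'],o['joints'])
E
```

```text
[ 545.34 -129.96   27.  ] [ 490.58 -131.5    27.  ] 54.677124288535815 3.4559917565580496
1936 [550.62 -66.47  83.69] [ 542.4  -101.88   77.06] [558.66 -35.32  87.08]
[550.48 -70.1  145.37] [[-0.    1.   -0.03]
 [-0.   -0.03 -1.  ]
 [-1.   -0.    0.  ]] [  7.85  44.22  -9.05 107.68  13.05  29.23 -12.09]
```

>>> carry_out --increments '[{"gripper":45,"tx":0.5,"ty":0,"tz":0,"spin":0},{"gripper":45,"tx":1.0,"ty":0,"tz":0,"spin":0},{"gripper":45,"tx":1.4,"ty":0,"tz":0,"spin":0},{"gripper":45,"tx":1.56,"ty":0,"tz":0,"spin":0},{"gripper":45,"tx":1.56,"ty":0,"tz":0,"spin":0},{"gripper":8,"tx":1.56,"ty":0,"tz":0,"spin":0},{"gripper":8,"tx":1.56,"ty":0,"tz":0,"spin":0},{"gripper":8,"tx":1.56,"ty":0,"tz":0,"spin":0},{"gripper":8,"tx":1.56,"ty":0,"tz":0,"spin":0},{"gripper":8,"tx":1.56,"ty":0,"tz":0,"spin":0}]' --force 35

```text
time: 7.5
tcp_pos: [550.4, -70.0, 84.2]
orientation: [[-0.002, 0.999, -0.033], [-0.0, -0.033, -0.999], [-1.0, -0.002, 0.0]]
ft_force: [-3.5, 0.4, 5.2]
opening: 13.3
```

Gripped at 13.3 mm. I'm pulling out most of the way.

>>> carry_out --increments '[{"gripper":8,"tx":0,"ty":-0.12,"tz":0,"spin":0},{"gripper":8,"tx":0,"ty":-0.25,"tz":0,"spin":0},{"gripper":8,"tx":0,"ty":-0.4,"tz":0,"spin":0},{"gripper":8,"tx":0,"ty":-0.55,"tz":0,"spin":0},{"gripper":8,"tx":0,"ty":-0.7,"tz":0,"spin":0},{"gripper":8,"tx":0,"ty":-0.85,"tz":0,"spin":0},{"gripper":8,"tx":0,"ty":-1.0,"tz":0,"spin":0},{"gripper":8,"tx":0,"ty":-1.12,"tz":0,"spin":0},{"gripper":8,"tx":0,"ty":-1.2,"tz":0,"spin":0},{"gripper":8,"tx":0,"ty":-1.2,"tz":0,"spin":0},{"gripper":8,"tx":0,"ty":-1.2,"tz":0,"spin":0}]'

```text
time: 8.6
tcp_pos: [507.7, -68.8, 84.2]
orientation: [[0.009, 0.999, -0.034], [0.0, -0.034, -0.999], [-1.0, 0.009, -0.0]]
ft_force: [6.8, -1.3, -4.5]
opening: 13.4
```

```bash
python3 - <<'E'
from h import *
b=cam('side'); w=cam('wrist')
cv2.imwrite('pics/w4.png',w['img'])
u,v=[int(x) for x in proj(b,(492,-130,27))]
print(u,v)
c=b['img'][v-30:v+30,u-40:u+40]; cv2.imwrite('pics/b4.png',cv2.resize(c,(800,600),interpolation=cv2.INTER_NEAREST))
o=bot.get_obs();print(o['tcp_pos'],o['ft_force'],o['opening'])
E
```

```text
302 308
[507.74 -68.76  84.23] [ 6.2  -0.89 -3.36] 13.41067407412886
```

View pics/b4.png

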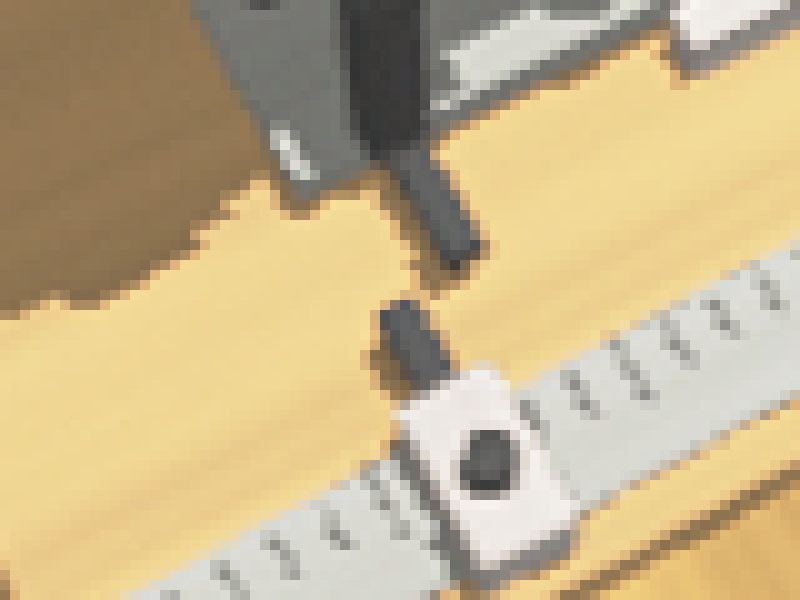

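The slide's tongue ends at crop (464,250) and the clip's tongue ends at (398,306), so a little more pull is needed.

```bash
cat > m.py <<'E'
from h import *
y=np.radians(-2);ex=np.array([np.cos(y),np.sin(y),0]);ey=np.array([-ex[1],ex[0],0])
def lines(d,z=27):
    """centre lines (jig x, relative) of both dark tongues: depth-free, dark pixels rectified on plane z"""
    X,Y=np.meshgrid(np.arange(-30,30,.25),np.arange(-30,30,.25)) # jig offsets about O
    O=np.array([491,-131,z]); W=O+X[...,None]*ex+Y[...,None]*ey
    q=(W@d['R'].T+d['t'])@d['K'].T; uv=(q[...,:2]/q[...,2:]).astype(np.float32)
    return X,Y,cv2.remap(d['img'],uv[...,0],uv[...,1],cv2.INTER_CUBIC)
E
python3 - <<'E'
from m import *
b=cam('side')
p=onz(b,262.+46.4,278+25.0,27);m=onz(b,262+39.8,278+30.6,27)
print(p,m,(p-m)@ex,(p-m)@ey)
X,Y,R=lines(b); g=R.max(2)
for j in range(0,240,6):
    k=np.where(g[j]<125)[0]
    if len(k)>8: print(Y[j,0], X[0,k].min(),X[0,k].max(),np.median(X[0,k]),len(k))
cv2.imwrite('pics/r.png',cv2.resize(R[::-1],(600,600),interpolation=cv2.INTER_NEAREST))
E
```

```text
[ 506.07 -126.47   27.  ] [ 490.44 -129.77   27.  ] 15.506462630571757 3.8408683866985363
-30.0 -13.25 4.25 -1.25 45
-28.5 -13.25 4.25 0.125 34
-27.0 -13.75 3.0 -0.25 27
-25.5 -14.0 -11.75 -12.875 10
-13.5 -5.25 -1.5 -3.375 16
-12.0 -6.5 1.75 -2.375 34
-10.5 -7.25 2.0 -2.625 38
-9.0 -9.0 1.75 -3.625 44
-7.5 -6.75 2.0 -2.375 36
-6.0 -7.0 2.25 -2.375 38
-4.5 -9.0 1.5 -3.5 41
-3.0 -6.5 1.25 -2.625 32
-1.5 -5.5 2.0 -1.75 31
0.0 -5.25 1.75 -1.75 29
1.5 -4.75 1.5 -1.625 26
3.0 10.25 12.75 11.5 11
4.5 9.5 17.0 13.25 31
6.0 9.0 17.75 13.375 36
7.5 9.25 17.5 13.375 34
9.0 9.0 17.75 13.375 36
10.5 9.0 18.0 13.5 37
12.0 9.5 17.75 13.625 34
13.5 9.25 17.5 13.375 34
15.0 9.25 17.75 13.5 35
16.5 8.25 18.0 13.125 40
18.0 9.0 17.75 13.375 36
19.5 9.5 17.75 13.625 34
21.0 9.0 18.25 13.625 38
22.5 9.0 17.75 13.375 36
24.0 9.25 17.5 13.375 34
25.5 9.25 17.25 13.25 33
27.0 9.25 17.75 13.5 35
28.5 2.75 19.75 13.75 49
```

View pics/r.png

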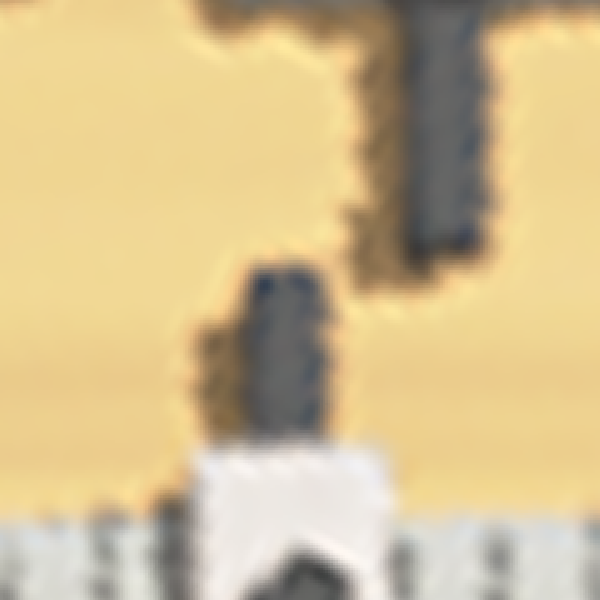

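The rectified patch (10 px/mm) shows the slide's tongue centred at about 446 and the clip's at about 287. That leaves roughly 15 mm still to go.

>>> carry_out --increments '[{"gripper":8,"tx":0,"ty":-0.1,"tz":0,"spin":0},{"gripper":8,"tx":0,"ty":-0.2,"tz":0,"spin":0},{"gripper":8,"tx":0,"ty":-0.3,"tz":0,"spin":0},{"gripper":8,"tx":0,"ty":-0.37,"tz":0,"spin":0},{"gripper":8,"tx":0,"ty":-0.37,"tz":0,"spin":0},{"gripper":8,"tx":0,"ty":-0.37,"tz":0,"spin":0},{"gripper":8,"tx":0,"ty":-0.37,"tz":0,"spin":0}]'

```text
time: 9.45
tcp_pos: [493.5, -68.3, 84.2]
orientation: [[0.01, 0.999, -0.034], [-0.0, -0.034, -0.999], [-1.0, 0.01, -0.0]]
ft_force: [6.6, -2.5, -3.1]
opening: 13.5
```

```bash
cat > r.py <<'E'
from m import *
import sys
b=cam('side'); X,Y,R=lines(b); g=R.max(2).astype(float)
for j in range(66,200,6):
    k=np.where((g[j]<112)&(abs(X[0])<14))[0]
    if len(k)>8: print(Y[j,0], X[0,k].min(),X[0,k].max(),np.median(X[0,k]),len(k))
cv2.imwrite(sys.argv[1],cv2.resize(R[::-1],(600,600),interpolation=cv2.INTER_NEAREST))
o=bot.get_obs();print(o['tcp_pos'],o['ft_force'],o['opening'])
E
python3 r.py pics/r2.png
```

```text
-12.0 -6.0 1.5 -2.25 31
-10.5 -6.5 1.75 -2.375 34
-9.0 -6.75 1.5 -2.625 34
-7.5 -6.0 1.75 -2.125 32
-6.0 -6.25 2.0 -2.125 34
-4.5 -6.5 1.25 -2.625 32
-3.0 -6.25 0.75 -2.75 29
-1.5 -5.0 1.75 -1.625 28
0.0 -5.0 1.25 -1.875 26
1.5 -5.75 1.0 -2.375 28
3.0 -4.5 1.5 -1.5 25
4.5 -4.25 3.0 -0.625 30
6.0 -4.25 3.25 -0.5 31
7.5 -4.25 3.25 -0.5 31
9.0 -3.75 3.25 -0.25 29
10.5 -3.75 3.25 -0.25 29
12.0 -4.0 3.5 -0.25 31
13.5 -3.75 3.5 -0.125 30
15.0 -3.75 3.5 -0.125 30
16.5 -4.0 3.75 -0.125 32
18.0 -4.75 3.75 -0.5 35
19.5 -4.5 3.0 -0.75 31
[493.53 -68.38  84.24] [ 6.73 -1.91 -4.72] 13.405146812228558
```

View pics/r2.png

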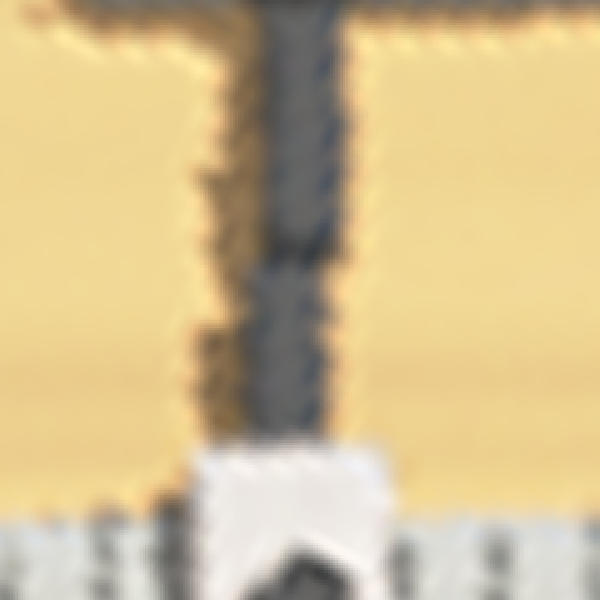

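The slide's tongue spans 265–345 and the clip's 247–327, so about 1.8 mm remains.

>>> carry_out --increments '[{"gripper":8,"tx":0,"ty":-0.03,"tz":0,"spin":0},{"gripper":8,"tx":0,"ty":-0.05,"tz":0,"spin":0},{"gripper":8,"tx":0,"ty":-0.05,"tz":0,"spin":0},{"gripper":8,"tx":0,"ty":-0.05,"tz":0,"spin":0},{"gripper":8,"tx":0,"ty":-0.05,"tz":0,"spin":0}]'

```text
time: 10.0
tcp_pos: [492.1, -68.3, 84.2]
orientation: [[0.011, 0.999, -0.034], [0.0, -0.034, -0.999], [-1.0, 0.011, -0.0]]
ft_force: [8.1, -3.2, -5.7]
opening: 13.4
```

```bash
python3 r.py pics/r3.png
```

```text
-12.0 -6.0 1.5 -2.25 31
-10.5 -6.5 1.75 -2.375 34
-9.0 -6.75 1.5 -2.625 34
-7.5 -6.0 1.75 -2.125 32
-6.0 -6.25 2.0 -2.125 34
-4.5 -6.5 1.0 -2.75 31
-3.0 -6.25 0.75 -2.75 29
-1.5 -5.0 1.75 -1.625 28
0.0 -5.0 1.25 -1.875 26
1.5 -5.5 1.0 -2.25 27
3.0 -5.75 1.5 -2.125 30
4.5 -6.0 2.0 -2.0 33
6.0 -5.75 2.25 -1.75 33
7.5 -5.75 2.25 -1.75 33
9.0 -5.75 1.75 -2.0 31
10.5 -5.5 1.5 -2.0 29
12.0 -5.75 1.75 -2.0 31
13.5 -5.5 2.0 -1.75 31
15.0 -5.25 1.75 -1.75 29
16.5 -5.5 2.0 -1.75 31
18.0 -5.25 2.25 -1.5 31
19.5 -5.0 1.75 -1.625 28
[492.05 -68.29  84.22] [ 7.73 -2.12 -5.3 ] 13.438077057903566
```

View pics/r3.png

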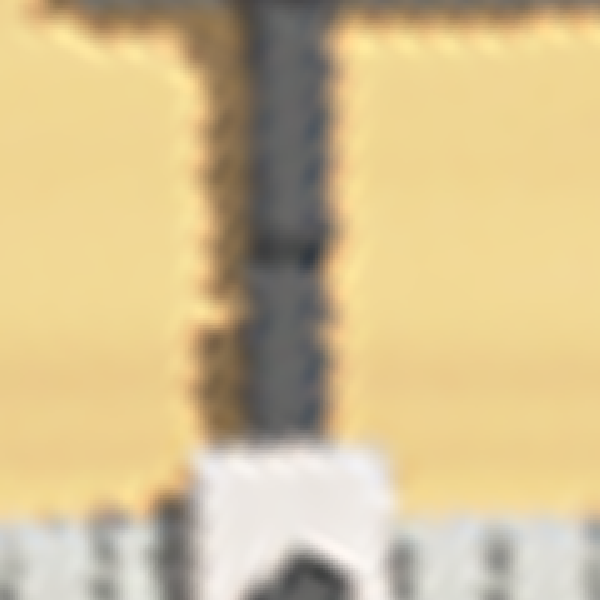

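The tongues line up: both span about 247–327. I'll hold briefly, then check that it's steady and that the knob hasn't moved.

>>> carry_out --increments '[{"gripper":8,"tx":0,"ty":0,"tz":0,"spin":0},{"gripper":8,"tx":0,"ty":0,"tz":0,"spin":0},{"gripper":8,"tx":0,"ty":0,"tz":0,"spin":0},{"gripper":8,"tx":0,"ty":0,"tz":0,"spin":0},{"gripper":8,"tx":0,"ty":0,"tz":0,"spin":0},{"gripper":8,"tx":0,"ty":0,"tz":0,"spin":0},{"gripper":8,"tx":0,"ty":0,"tz":0,"spin":0},{"gripper":8,"tx":0,"ty":0,"tz":0,"spin":0}]'

```text
time: 10.85
tcp_pos: [492.1, -68.3, 84.2]
orientation: [[0.011, 0.999, -0.034], [0.0, -0.034, -0.999], [-1.0, 0.011, -0.0]]
ft_force: [8.8, -2.3, -5.9]
opening: 13.0
```

```bash
python3 r.py pics/r4.png | tail -14; python3 - <<'E'
from h import *
P=cloud(cam('side'))
q=P[(P[...,2]>80)&(P[...,2]<95)&(abs(P[...,0]-642)<32)&(abs(P[...,1]+15)<32)]
print(q.mean(0),cv2.minAreaRect(q[:,:2].astype(np.float32)))
E
```

```text
1.5 -5.5 1.0 -2.25 27
3.0 -5.75 1.5 -2.125 30
4.5 -5.75 2.0 -1.875 32
6.0 -5.75 2.25 -1.75 33
7.5 -6.0 2.25 -1.875 34
9.0 -5.5 1.75 -1.875 30
10.5 -5.5 1.25 -2.125 28
12.0 -5.75 1.75 -2.0 31
13.5 -5.5 2.0 -1.75 31
15.0 -5.25 1.75 -1.75 29
16.5 -5.25 2.0 -1.625 30
18.0 -5.25 2.25 -1.5 31
19.5 -5.0 1.75 -1.625 28
[492.08 -68.29  84.22] [ 8.7  -1.56 -5.38] 13.280580092285364
[644.13 -19.85  86.05] ((644.8399047851562, -18.476661682128906), (15.600984573364258, 45.175743103027344), 76.35858917236328)
```

```bash
python3 -c "
from h import *
print(bot.job_done()); o=bot.get_obs(); print(o['time'],o['tcp_pos'],o['opening'])"
```

```text
the job is handed in; nothing more can be done
None
the job is handed in; nothing more can be done
```

I turned the clamp knob anticlockwise to its stop and let it go. Then I gripped the bow handle, pulled the slide out about 58 mm until its pointer was level with the clip's pointer, and handed in while still holding it with a 35 N grip.

- **Knob at its stop:** the turning moment levelled off at about 0.46 N m, where turning normally takes about 0.06. The picture after release showed the sector plate clear of the pin. The side camera then read the bar at 80.7°, against an expected stop of about 78°.
- **Pointers level:** in the last rectified side view, both pointers' centre lines lay within about 0.3 mm of each other. They had not shifted after a 0.8 s hold, at a steady 9 N or so. The job took about 11 s in all.
- **One reading disagreed:** the final check of the knob angle gave 76.4° instead of 80.7°. The bar also looked shorter in that view (45 mm instead of 50), so I put it down to the gripper partly hiding it. I did not re-measure it.
- **Not checked:** I did not re-measure the three loose parts. The arm stayed over the jig throughout, so it should not have touched them.

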